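# Pin a backing plate onto a mask tray and clamp it down

## Task

Close up the sample holder for the coater: pick up the loose backing plate, turn it so that its two holes match the two dowel pins on the jig's tray, and lower it over them by hand, without dropping or forcing it, until it lies flush on the tray; let go. Then throw the toggle clamp's handle over its dead point, down to its stop, so that the clamp stays shut and its rubber foot presses on the plate. Leave the other things where they are.

Things in the scene. Friction and masses are not known exactly. Their poses are not given: they have to be found in the camera images.
- backing_plate: Loose bare aluminium plate, 104 (x) x 62 (y) x 10 (z) mm, 0.17 kg, flat on the notebook, 12 mm up. Origin: centre of its underside, z up. Two through holes, 0.6 mm wider than the pins all round. It fits one way round only, same side up; the tiny screws do not matter. Grip it across its width, 10 to 15 mm off its middle towards hole_a: once seated, the clamp is then clear of the gripper.
- hole_a (a point): Centre, at the plate's underside, of its larger hole (11.2 mm wide): x = -40, y = 0 mm in the plate's frame, on its centre line.
- hole_b (a point): Centre, at the plate's underside, of its smaller hole (9.2 mm wide): x = +38, y = -14 mm in the plate's frame, nearer one long edge.
- jig: Fixed jig: aluminium sole plate 198 x 72 x 10 mm with a dark steel tray 108 (x) x 50 (y) mm, top 24 mm up, holding a thin glass sample. Origin: on the coater's top under the tray's centre; x runs from the tray to the steel toggle clamp, z up. The plate overhangs the tray's long sides by 6 mm (room for fingers). Open, the clamp stands up to 145 mm high, nowhere nearer than 58 mm in x.
- seat (a point): Centre of the tray's top face, 24 mm above the jig's origin, with the jig's axes. When the plate is seated its frame coincides with this one.
- pin_a (a point): Foot, on the tray's top, of the larger dowel pin: x = -40, y = 0 mm in the jig's frame; 10 mm wide, 17 mm high, straight for 10 mm, then a bullet nose narrowing to 2 mm.
- pin_b (a point): Foot, on the tray's top, of the smaller dowel pin: x = +38, y = -14 mm in the jig's frame; 8 mm wide, height and nose as pin_a.
- handle_top (a point): On the upper face of the handle's black grip (18 x 62 mm), 8 mm past its middle. It moves in the jig's x-z plane, y = 0; (x, z) from the jig's origin, mm: open (147, 121), (155, 118), (161, 114), (164, 107), (162, 94), foot touches (162, 80), dead point (163, 67), closed (164, 57). Push it back, then down: under 4 N; about 5 N from touch to dead point; then it snaps shut.
- clamp_handle (a joint): Handle's angle to the clamp arm (rad): 0 fully open, the grip sloping 62 degrees up, away from the tray; 2.29 when the foot touches the plate, 2.49 dead point, 2.58 closed on its stop. Friction holds it open; half-way over it falls by itself until the foot touches. The bell jar and a small valve knob stand just beyond the clamp: lean the wrist about 10 degrees to the robot when pushing.
- clamp_foot: Rubber foot (18 mm wide, 8 mm thick, spring-loaded) on the spindle at the end of the clamp's arm. Origin: centre of its face. Closed, it presses on the plate's centre line at x = +14 mm in the jig's frame with 10 to 17 N.
- notebook: Closed hard-cover notebook, 150 x 107 x 12 mm, lying on the coater's top; the plate lies on it at the start. It does not slide. Origin: centre of its underside.
- grid_box: Bystander: low pale box 44 x 62 x 14 mm, right of the bell jar's base. Origin: centre of its underside.
- petri_dish: Bystander: clear petri dish, 70 mm wide, 17 mm high, beyond the jig at the left. Origin: centre of its underside.
- hex_key: Bystander: L-shaped hex key, 34 x 88 x 9 mm, between plate and jig. Origin: centre of its underside.

How it is judged (in metres and radians):
On the way, in this order (a step that is already met when the one before it is completed fails the run):
1. the plate, still held, is on both pins and within 6 mm of the tray (horizontal distance between hole_a and pin_a below 0.0015 m and horizontal distance between hole_b and pin_b below 0.0015 m and z of backing_plate in the frame of seat below 0.006 m and contact force between the fingers and backing_plate above 0.5 N), for 0.05 s.
2. the plate lies flush on the tray, let go, with the clamp still open (horizontal distance between hole_a and pin_a below 0.0015 m and horizontal distance between hole_b and pin_b below 0.0015 m and z of backing_plate in the frame of seat between -0.0015 and 0.0015 m and angle between backing_plate's own z axis and vertical below 0.03 rad and contact force between the fingers and backing_plate below 0.1 N and value of joint clamp_handle below 1.5 rad), for 0.2 s.
At the end, for the whole second after the job is handed in: The plate lies flush (within 1.5 mm, tilt under 0.03 rad) on the tray, both holes centred on their pins within 1.5 mm; the clamp's handle is past its dead point at its stop (joint above 2.54 rad) and the rubber foot presses the plate with more than 8 N (horizontal distance between hole_a and pin_a below 0.0015 m and horizontal distance between hole_b and pin_b below 0.0015 m and z of backing_plate in the frame of seat between -0.0015 and 0.0015 m and angle between backing_plate's own z axis and vertical below 0.03 rad and value of joint clamp_handle above 2.54 rad and contact force between clamp_foot and backing_plate above 8 N and linear speed of backing_plate below 0.02 m/s); the robot touches nothing.
It fails at once if a bystander (pale box, petri dish, hex key) is pushed more than 20 mm (distance of any of grid_box, petri_dish, hex_key from where it was at the start of the episode above 0.02 m).
It fails at once if the plate is hammered or forced onto the jig (over 80 N) (contact force between backing_plate and jig above 80 N).
It also fails if it takes over 56 s, if anything falls off the work surface, if the arm or the gripper's body presses on something with over 40 N, if the wrist force passes 120 N, or if a joint passes its speed limit or range.

## Robot

A 6-joint arm with a two-finger parallel gripper is mounted at the origin on a cart in front of the work surface, level with it; the furniture and walls round the work are solid. World frame = base frame: x ahead of the robot, y to its left, z up, the work surface at z = 0. Lengths are in m, angles in degrees, forces in N, time in s.
With the tool pointing down it reaches from about 0.375 to 0.975 m from the base axis. Payload 3.8 kg.
Tool frame: the origin (TCP) lies on the centre line of the jaws, within the pads' length; the fingertips stand 22 mm ahead of it and the grasp point (between the pads) lies 3 mm ahead of it; z points along the fingers, y is the line along which they close (so a half turn about z gives the same grasp; the last joint's range is limited). The gripper opens to 88 mm and grips with 3 to 60 N. Pads are 18 mm wide; open, the fingers measure 123 mm over their backs; the gripper's body (75 mm by 187 mm) begins 45 mm behind the grasp point.
Start: joints at [66.583, 15.12, 91.902, -0, 72.978, -2.114], TCP at [0.245, 0.629, 0.261] pointing down, gripper open.
Joint ranges: [-150.88, 150.88], [-54.13, 125.18], [17.81, 147.31], [-75.09, 255.09], [0, 152.58], [-146.25, 146.25]. Speed limits (degrees/s): [147.25, 147.25, 180, 180, 180, 180].

## Interface

Orientations are given as a 3x3 rotation matrix whose columns are the frame's x, y, z axes.
In Python, from bench import r gives the robot as it stands. The module is installed in compiled form; this text tells all that it offers.
- The arm moves only by the tool play_rows, never from a script. Its argument "rows" is a list of rows, each a list of 7 numbers: the shift along the tool's x, y, z in m, then the turn, a rotation vector about the tool's x, y, z in rad, then the finger opening in m, from 0 to 0.0881. A call has 1 to 8 rows; each row shifts and turns the commanded pose from where the row before left it, along the tool's axes as they then stand; what a row does not reach is not made up. A row lasts 1/12 s, in which the tool goes at most 41.7 mm and 7.16 degrees, less where a joint would pass 70% of its speed; a pose out of reach is approached as far as the arm can. A call with a gripper value outside its range is refused whole. The fingers move at their own pace and stop on an object; "force" is the grip in N (left out, the last holds). Time passes only in rows, so rows that do not move let the fingers close. It gives the time, the measured TCP pose, the force, the opening and the grip force at its end, in the units of the state.
- r.get_state(): the state, without advancing time (a new reading comes with each control period).
- r.get_image(name): name is "scene" or "top" or "wrist"; returns (picture, depth): 400x640x3 uint8, red, green, blue; 400x640 float32, m along the optical axis (not along the pixel's ray), 0 where there is no reading.
- r.camera_model(name): a dict with "fx", "fy", "cx", "cy" (pixels), "k1" (the pictures are not rectified: a ray, as slopes to the right and down, at radius r is drawn at 1 + k1 r^2 times it, then the intrinsics apply), "rvec" (rotation vector, rad) and "tvec" (3), from world to camera coordinates, as OpenCV has them. Camera axes: x right, y down, z forward; pixel columns grow to the right and rows downward; lengths in m; the calibration is good to about 2 mm. A picture is of the moment at which its call begins: read the wrist's pose just before it. camera_model takes no time and is no camera call; for the wrist camera it gives the pose at the moment of the call.
- r.hand_in(): hands the job in; it is judged then, once.
The state is a dict: "time_s": time; "qpos": joint angles; "joint_velocities": joint speeds; "tau": joint torques, N m; "position": TCP position; "ee_rot": TCP orientation; "ft_force": force on the tool from outside, world axes, zero at the start; "ft_torque": the same for the moment, N m; "opening": finger opening in m; "gripper_force": force on a finger pad.
Only numpy, scipy, OpenCV 4.12 (cv2) and the standard library are available. Lean on these libraries where they do the work, as an engineer would, in place of code of your own. Each camera call takes 0.05 s, during which the arm holds its last target. There are 200 camera calls.

## Working session

There is one attempt and no reset: what is moved stays moved. The work goes in short steps, Python scripts to look and compute and a tool call to move; the robot and the scene stay as the last step left them, time stands still between calls to the robot, and variables do not carry over. Pictures are saved under pics/ and viewed, at most 10 in all, crops included, and the job is handed in when it is done.

Besides the shell and the picture viewer there is one more tool, called after "Request:" by a JSON object that holds its "fn" and its "kwargs". play_rows: Moves the arm, as the interface text tells. Its arguments: {"type":"object","properties":{"rows":{"type":"array","items":{"type":"array","items":{"type":"number"}}},"force":{"type":"number"}},"required":["rows"]}

```bash
mkdir -p pics; cat > h.py <<'E'
import numpy as np, cv2
from bench import r
np.set_printoptions(precision=4,suppress=True)
def cam(n):
    m=r.camera_model(n); R=cv2.Rodrigues(np.array(m["rvec"],float))[0]; t=np.array(m["tvec"],float).ravel()
    return m,R,t
def rays(m,px):
    px=np.atleast_2d(px).astype(float)
    d=np.c_[(px[:,0]-m["cx"])/m["fx"],(px[:,1]-m["cy"])/m["fy"]]
    u=d.copy()
    for _ in range(20): u=d/(1+m["k1"]*(u**2).sum(1,keepdims=True))
    return np.c_[u,np.ones(len(u))]
def onplane(c,px,z):
    m,R,t=c; C=-R.T@t; d=rays(m,px)@R
    return C+d*((z-C[2])/d[:,2])[:,None]
def proj(c,P):
    m,R,t=c; q=np.atleast_2d(P)@R.T+t; u=q[:,:2]/q[:,2:]
    u=u*(1+m["k1"]*(u**2).sum(1,keepdims=True))
    return u*[m["fx"],m["fy"]]+[m["cx"],m["cy"]]
def snap(n,f):
    c=cam(n); im,d=r.get_image(n); im=np.ascontiguousarray(im[:,:,::-1]); cv2.imwrite("pics/"+f+".png",im); np.savez("pics/"+f+".npz",im=im,d=d,m=np.array(c,dtype=object)); return c,im,d
def load(f):
    z=np.load("pics/"+f+".npz",allow_pickle=True); return tuple(z["m"]),z["im"],z["d"]
E
python3 - <<'E'
from h import *
for n in("top","scene"):
    c,im,d=snap(n,n+"0"); print(n,-c[1].T@c[2],c[0])
s=r.get_state(); print(s)
E
```

```text
top [0.4375 0.1817 1.0373] {'fx': 416.24811879691237, 'fy': 416.24811879691237, 'cx': 313.09446213792273, 'cy': 197.81931251355545, 'k1': -0.08481795120546792, 'rvec': array([ 2.1761, -2.2072,  0.0933]), 'tvec': array([0.1743, 0.5079, 1.006 ])}
scene [ 0.1828 -0.3812  0.8466] {'fx': 479.2696267092958, 'fy': 479.2696267092958, 'cx': 323.0094864900143, 'cy': 195.59172103578157, 'k1': 0.05082710141418642, 'rvec': array([ 2.375 , -0.6038,  0.2373]), 'tvec': array([-0.3531,  0.3589,  0.8012])}
{'time_s': 0.1, 'qpos': array([66.5834, 15.1664, 91.9741, -0.0002, 72.9783, -2.1142]), 'joint_velocities': array([ 0.0697, -0.0851, -0.1915, -0.0926,  0.1303, -0.014 ]), 'tau': array([  0.0006, -50.3617, -35.8072,   0.0732,   0.0233,  -0.0001]), 'position': array([0.245 , 0.6283, 0.2595]), 'ee_rot': array([[-0.9317,  0.3633, -0.0008],
       [ 0.3633,  0.9317, -0.0019],
       [ 0.0001, -0.0021, -1.    ]]), 'ft_force': array([ 0.1242,  0.4994, -0.6813]), 'ft_torque': array([-0.0195, -0.0094, -0.0079]), 'gripper_force': 0.0, 'opening': 0.08839097680871527}
```

View pics/top0.png

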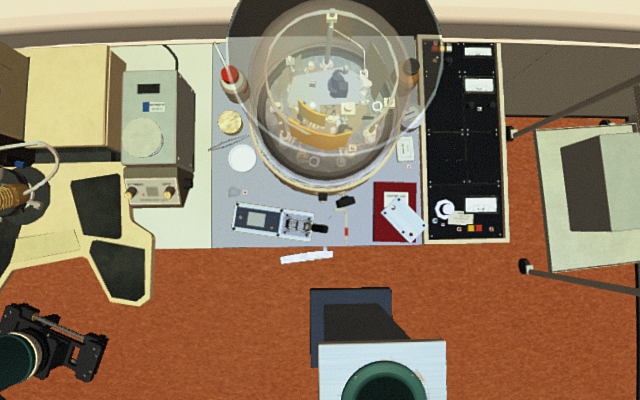

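View pics/scene0.png

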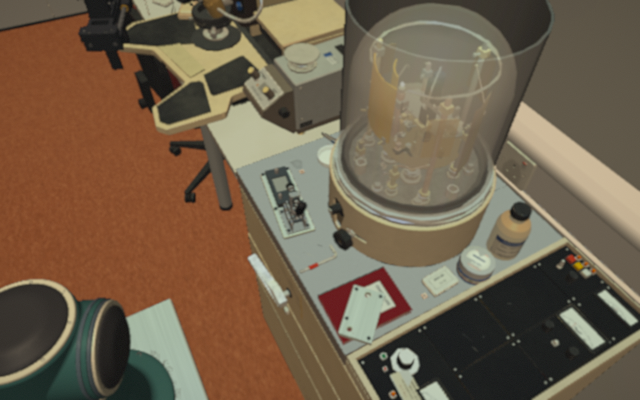

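```bash
python3 - <<'E'
from h import *
c,im,d=load("top0")
for n,p,z in(("plate",(404,221),.022),("tray",(257,219),.024),("handle",(320,228),.12),("jigL",(235,219),.01),("knob",(346,201),.03)): print(n,onplane(c,[p],z))
a=cv2.resize(im[190:250,225:325],None,fx=7,fy=7,interpolation=cv2.INTER_CUBIC)[:300*2]
b=cv2.resize(im[175:250,365:430],None,fx=4,fy=4,interpolation=cv2.INTER_CUBIC)
H=np.zeros((730,800,3),np.uint8);H[:420,:700]=a;H[425:725,:260]=b
cv2.imwrite("pics/c.png",cv2.resize(H,(650,593)))
w=cam("wrist");s=r.get_state();print(w[0],"cam in tool",s["ee_rot"].T@(-w[1].T@w[2]-s["position"]),"\n",s["ee_rot"].T@w[1].T)
E
```

```text
plate [[ 0.4499 -0.0551  0.022 ]]
tray [[0.4601 0.3043 0.024 ]]
handle [[0.4362 0.1543 0.12  ]]
jigL [[0.4611 0.3604 0.01  ]]
knob [[0.5006 0.0874 0.03  ]]
{'fx': 298.8334209681589, 'fy': 298.8334209681589, 'cx': 320.23057243323063, 'cy': 198.50028244621802, 'k1': -0.023265431213528715, 'rvec': array([-2.3765, -1.6233, -0.2462]), 'tvec': array([-0.6741, -0.0412,  0.3922])} cam in tool [ 0.0779  0.0005 -0.1252] 
 [[-0.0009 -0.9538 -0.3003]
 [ 1.     -0.0007 -0.0008]
 [ 0.0006 -0.3004  0.9538]]
```

View pics/c.png

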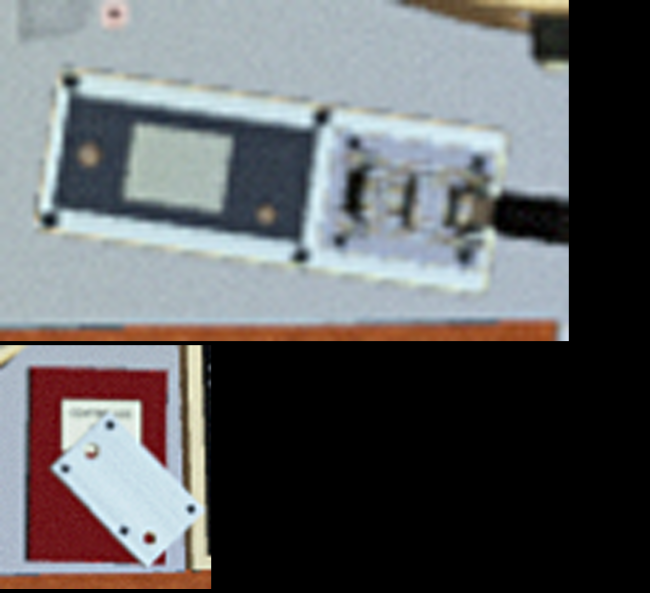

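```bash
cat >> h.py <<'E'
from scipy.spatial.transform import Rotation as Ro
def down(yaw,lean=0):
    y=np.radians(yaw); x=np.array([np.cos(y),np.sin(y),0]); z=np.array([0,0,-1.]); return np.c_[x,np.cross(z,x),z]
def plan(p1,R1,n,op,p0=None,R0=None):
    """n equal rows in straight line + constant turn, printed in calls of 8"""
    s=r.get_state(); p0=s["position"] if p0 is None else np.array(p0); R0=s["ee_rot"] if R0 is None else R0
    w=Ro.from_matrix(R0.T@R1).as_rotvec()/n; dp=(np.array(p1)-p0)/n
    print("turn/row deg",np.degrees(np.linalg.norm(w)),"mm/row",np.linalg.norm(dp)*1e3)
    R=R0
    for i in range(n):
        row=np.r_[R.T@dp,w]; print([round(float(v),4) for v in row]+[op], "" if (i+1)%8 else "\n")
        R=R@Ro.from_rotvec(w).as_matrix()
E
python3 - <<'E'
from h import *
plan([.455,-.05,.18],down(45),22,.088)
c,im,d=load("top0")
# heights seen near the jig on the jar side
m,R,t=c
v,u=np.mgrid[100:215:3,225:345:3]; px=np.c_[u.ravel(),v.ravel()]; Z=d[px[:,1],px[:,0]]
P=(rays(m,px)*Z[:,None]-t)@R
for X in np.arange(.47,.66,.02):
    print("%.2f"%X,[ (round(float(P[k,2].max()),3) if (k:=(abs(P[:,0]-X)<.01)&(abs(P[:,1]-Y)<.015)&(Z>0)).any() else None) for Y in np.arange(.36,.05,-.03)])
E
```

```text
turn/row deg 5.168078533231249 mm/row 32.478373960334096
[-0.0201, -0.0253, 0.0037, -0.0001, 0.0001, 0.0902, 0.088] 
[-0.0223, -0.0233, 0.0037, -0.0001, 0.0001, 0.0902, 0.088] 
[-0.0243, -0.0212, 0.0037, -0.0001, 0.0001, 0.0902, 0.088] 
[-0.0261, -0.019, 0.0037, -0.0001, 0.0001, 0.0902, 0.088] 
[-0.0277, -0.0165, 0.0036, -0.0001, 0.0001, 0.0902, 0.088] 
[-0.0291, -0.014, 0.0036, -0.0001, 0.0001, 0.0902, 0.088] 
[-0.0302, -0.0113, 0.0036, -0.0001, 0.0001, 0.0902, 0.088] 
[-0.0311, -0.0085, 0.0036, -0.0001, 0.0001, 0.0902, 0.088] 

[-0.0318, -0.0057, 0.0036, -0.0001, 0.0001, 0.0902, 0.088] 
[-0.0322, -0.0028, 0.0036, -0.0001, 0.0001, 0.0902, 0.088] 
[-0.0323, 0.0001, 0.0036, -0.0001, 0.0001, 0.0902, 0.088] 
[-0.0321, 0.003, 0.0036, -0.0001, 0.0001, 0.0902, 0.088] 
[-0.0317, 0.0059, 0.0036, -0.0001, 0.0001, 0.0902, 0.088] 
[-0.0311, 0.0087, 0.0036, -0.0001, 0.0001, 0.0902, 0.088] 
[-0.0302, 0.0115, 0.0036, -0.0001, 0.0001, 0.0902, 0.088] 
[-0.029, 0.0142, 0.0036, -0.0001, 0.0001, 0.0902, 0.088] 

[-0.0276, 0.0167, 0.0036, -0.0001, 0.0001, 0.0902, 0.088] 
[-0.026, 0.0191, 0.0036, -0.0001
[... 360 characters left out ...]
22, 0.013, 0.011, 0.009, 0.004, 0.005, 0.004, 0.062, 0.069, None]
0.51 [0.011, 0.004, 0.005, 0.004, 0.005, 0.005, 0.005, 0.134, 0.133, 0.065, None]
0.53 [0.006, 0.006, 0.003, 0.004, 0.006, 0.146, 0.479, 0.481, 0.478, 0.095, None]
0.55 [0.004, 0.006, 0.007, 0.004, 0.147, 0.48, 0.481, 0.386, 0.383, None, None]
0.57 [0.004, 0.005, 0.004, 0.139, 0.48, 0.481, 0.408, 0.417, 0.417, None, None]
0.59 [0.021, 0.021, 0.015, 0.48, 0.479, 0.418, 0.426, 0.433, 0.432, None, None]
0.61 [0.02, 0.019, 0.14, 0.48, 0.413, 0.428, 0.44, 0.442, 0.442, None, None]
0.63 [0.02, 0.021, 0.149, 0.399, 0.42, 0.433, 0.443, 0.445, 0.443, None, None]
0.65 [0.016, 0.016, 0.363, 0.39, None, None, None, None, None, None, None]
```

Request:
{"fn": "play_rows", "kwargs": {"rows": [[-0.02,-0.025,0.0037,0,0,0.09,0.088],[-0.022,-0.023,0.0037,0,0,0.09,0.088],[-0.024,-0.021,0.0037,0,0,0.09,0.088],[-0.026,-0.019,0.0037,0,0,0.09,0.088],[-0.028,-0.0165,0.0036,0,0,0.09,0.088],[-0.029,-0.014,0.0036,0,0,0.09,0.088],[-0.03,-0.011,0.0036,0,0,0.09,0.088],[-0.031,-0.0085,0.0036,0,0,0.09,0.088]]}}

```text
time_s: 0.77
position: [0.3215, 0.382, 0.2308]
ee_rot: [[-0.457, 0.889, -0.0], [0.889, 0.457, -0.001], [-0.0, -0.001, -1.0]]
ft_force: [1.3, -0.1, 0.5]
opening: 0.0878
gripper_force: 0.0
```

Request:
{"fn": "play_rows", "kwargs": {"rows": [[-0.032,-0.006,0.0036,0,0,0.09,0.088],[-0.032,-0.003,0.0036,0,0,0.09,0.088],[-0.032,0,0.0036,0,0,0.09,0.088],[-0.032,0.003,0.0036,0,0,0.09,0.088],[-0.032,0.006,0.0036,0,0,0.09,0.088],[-0.031,0.009,0.0036,0,0,0.09,0.088],[-0.03,0.0115,0.0036,0,0,0.09,0.088],[-0.029,0.014,0.0036,0,0,0.09,0.088]]}}

```text
time_s: 1.43
position: [0.398, 0.1358, 0.2023]
ee_rot: [[0.243, 0.97, -0.0], [0.97, -0.243, -0.0], [-0.0, -0.0, -1.0]]
ft_force: [0.4, 1.7, -0.0]
opening: 0.0884
gripper_force: 0.0
```

Request:
{"fn": "play_rows", "kwargs": {"rows": [[-0.028,0.017,0.0036,0,0,0.09,0.088],[-0.026,0.019,0.0036,0,0,0.09,0.088],[-0.024,0.021,0.0036,0,0,0.09,0.088],[-0.022,0.0235,0.0036,0,0,0.09,0.088],[-0.02,0.025,0.0036,0,0,0.09,0.088],[-0.018,0.027,0.0036,0,0,0.09,0.088],[0,0,0,0,0,0,0.088]]}}

```text
time_s: 2.02
position: [0.456, -0.0518, 0.1805]
ee_rot: [[0.709, 0.705, -0.0], [0.705, -0.709, -0.002], [-0.001, 0.001, -1.0]]
ft_force: [0.3, 0.4, 0.1]
opening: 0.0878
gripper_force: 0.0
```

```bash
python3 - <<'E'
from h import *
s=r.get_state();print(s["time_s"],s["position"],s["ee_rot"],s["qpos"])
c,im,d=snap("wrist","w1")
E
```

```text
2.0167 [ 0.456  -0.0518  0.1805] [[ 0.7093  0.7049 -0.0001]
 [ 0.7049 -0.7093 -0.002 ]
 [-0.0015  0.0014 -1.    ]] [ -9.5069  -4.8232 122.3847  -0.1289  62.4248  35.7285]
```

View pics/w1.png

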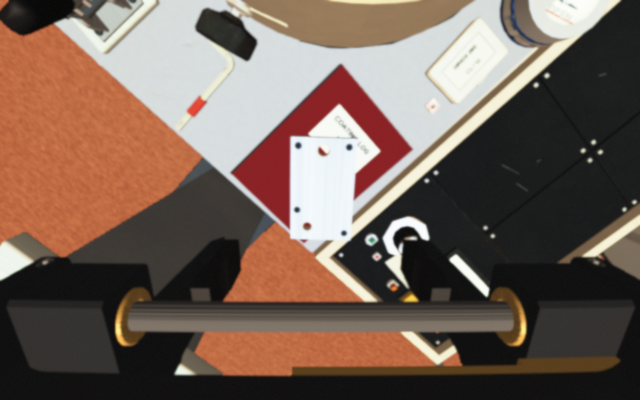

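```bash
cat > plate.py <<'E'
from h import *
def measure(f,corners,z,show=None):
    """corners px: TL,TR,BR,BL (hole_a end = top). Returns plate frame on plane z (top face)"""
    c,im,d=load(f); g=cv2.GaussianBlur(im,(0,0),.7).astype(float)
    g=g.min(2)  # white plate vs. coloured surroundings
    C=np.array(corners,float); L=[]
    for i in range(4):
        a,b=C[i],C[(i+1)%4]; t=(b-a)/np.linalg.norm(b-a); n=np.array([t[1],-t[0]]) # outward (clockwise order)
        pts=[]
        for s in np.linspace(.08,.92,60):
            q=a+s*(b-a); k=np.arange(-7,7.01,.25); X=(q+k[:,None]*n).astype(np.float32)
            v=cv2.remap(g.astype(np.float32),X[:,0][None],X[:,1][None],cv2.INTER_LINEAR)[0]
            dv=np.diff(v); j=dv.argmin()
            if dv[j]<-6: pts.append(q+(k[j]+.125)*n)
        W=onplane(c,np.array(pts),z)[:,:2]
        l=cv2.fitLine(W.astype(np.float32),cv2.DIST_HUBER,0,.0003,.01).ravel()
        e=(W-l[2:])@[-l[1],l[0]]; W=W[abs(e)<.0008]; l=cv2.fitLine(W.astype(np.float32),cv2.DIST_L2,0,.01,.01).ravel()
        print("edge",i,len(pts),len(W)); L.append(l.astype(float))
    def X(l,m):
        k=np.linalg.solve(np.c_[l[:2],-m[:2]],m[2:]-l[2:]); return l[2:]+k[0]*l[:2]
    K=[X(L[3],L[0]),X(L[0],L[1]),X(L[1],L[2]),X(L[2],L[3])]
    K=np.array(K); ctr=K.mean(0)
    ex=(K[2]+K[3]-K[0]-K[1])/2; ey=(K[1]+K[2]-K[0]-K[3])/2
    print("size",np.linalg.norm(ex),np.linalg.norm(ey),"ctr",ctr,"yaw x",np.degrees(np.arctan2(ex[1],ex[0])),"yaw y",np.degrees(np.arctan2(ey[1],ey[0])))
    return ctr,ex,ey,K
E
python3 - <<'E'
from plate import *
c,im,d=load("w1")
print("cam",-c[1].T@c[2],"TCP px",proj(c,[.456,-.0518,.1805]))
for p in((320,190),(340,180),(350,150),(360,145),(355,170),(280,200)): print(p,im[p[1],p[0]])
ctr,ex,ey,K=measure("w1",[(290,136),(356,138),(352,241),(290,238)],.022)
e=ex/np.linalg.norm(ex); n=np.array([-e[1],e[0]])
print("holes px a",proj(c,np.r_[ctr-.04*e,.022]),"b",proj(c,np.r_[ctr+.038*e-.014*n,.022]), "-b",proj(c,np.r_[ctr+.038*e+.014*n,.022]))
E
```

```text
cam [0.5115 0.0039 0.3056] TCP px [[320.7441 275.9114]]
(320, 190) [251 247 241]
(340, 180) [249 244 237]
(350, 150) [199 186 172]
(360, 145) [231 237 234]
(355, 170) [246 247 245]
(280, 200) [ 38  34 138]
edge 0 20 14
edge 1 37 17
edge 2 44 11
edge 3 60 59
size 0.10664335140895953 0.06361493185726007 ctr [ 0.4542 -0.056 ] yaw x -136.95711095317554 yaw y -50.81908719069015
holes px a [[323.3434 151.0475]] b [[307.1779 226.6624]] -b [[334.4284 227.4083]]
```

```bash
cat >> plate.py <<'E'
def blobs(f,box,thr,dark=True,amin=6,amax=400):
    c,im,d=load(f); x0,y0,x1,y1=box; g=im[y0:y1,x0:x1].min(2); k=4
    g=cv2.resize(g,None,fx=k,fy=k,interpolation=cv2.INTER_CUBIC); b=(g<thr if dark else g>thr).astype(np.uint8)
    n,l,s,ce=cv2.connectedComponentsWithStats(b)
    return [(((ce[i]+.5)/k-.5)+[x0,y0],s[i,4]/k**2) for i in range(1,n) if amin<s[i,4]/k**2<amax]
E
python3 - <<'E'
from plate import *
c,im,d=load("w1")
W=[]
for p,a in blobs("w1",(292,139,352,237),185): 
    w=onplane(c,[p],.022)[0]; W.append(w); print(p,a,w)
E
```

```text
[297.8417 145.0658] 42.25 [ 0.4705 -0.0076  0.022 ]
[348.5929 146.7593] 38.5 [ 0.5031 -0.0427  0.022 ]
[321.574  151.8839] 59.4375 [ 0.4817 -0.028   0.022 ]
[296.6511 209.294 ] 34.125 [ 0.4231 -0.051   0.022 ]
[306.6258 225.9413] 57.0 [ 0.4171 -0.0707  0.022 ]
[343.4691 232.7495] 30.875 [ 0.4384 -0.103   0.022 ]
```

```bash
python3 - <<'E'
from h import *
plan([.4623,-.0474,.046],down(43),8,.088)
E
```

```text
turn/row deg 0.25118543549326094 mm/row 16.838936492242528
[0.0008, 0.0004, 0.0168, -0.0001, 0.0001, 0.0044, 0.088] 
[0.0008, 0.0004, 0.0168, -0.0001, 0.0001, 0.0044, 0.088] 
[0.0008, 0.0004, 0.0168, -0.0001, 0.0001, 0.0044, 0.088] 
[0.0008, 0.0004, 0.0168, -0.0001, 0.0001, 0.0044, 0.088] 
[0.0008, 0.0004, 0.0168, -0.0001, 0.0001, 0.0044, 0.088] 
[0.0008, 0.0004, 0.0168, -0.0001, 0.0001, 0.0044, 0.088] 
[0.0008, 0.0004, 0.0168, -0.0001, 0.0001, 0.0044, 0.088] 
[0.0008, 0.0004, 0.0168, -0.0001, 0.0001, 0.0044, 0.088]
```

Request:
{"fn": "play_rows", "kwargs": {"rows": [[0.001,0.0004,0.017,0,0,0.0044,0.088],[0.001,0.0004,0.017,0,0,0.0044,0.088],[0.001,0.0004,0.017,0,0,0.0044,0.088],[0.001,0.0004,0.017,0,0,0.0044,0.088],[0.001,0.0004,0.017,0,0,0.0044,0.088],[0.0008,0.0004,0.017,0,0,0.0044,0.088],[0.0008,0.0004,0.017,0,0,0.0044,0.088],[0.0008,0.0004,0.017,0,0,0.0044,0.088]], "force": 20}}

```text
time_s: 2.73
position: [0.4622, -0.0432, 0.0443]
ee_rot: [[0.727, 0.687, -0.001], [0.687, -0.727, 0.0], [-0.0, -0.001, -1.0]]
ft_force: [0.6, -0.8, -0.1]
opening: 0.0881
gripper_force: 0.0
```

Request:
{"fn": "play_rows", "kwargs": {"rows": [[0,0,0.004,0,0,0,0.088],[0,0,0.003,0,0,0,0.088],[0,0,0.001,0,0,0,0.088],[0,0,0,0,0,0,0.088]]}}

```text
time_s: 3.07
position: [0.4632, -0.0443, 0.0377]
ee_rot: [[0.728, 0.686, 0.001], [0.686, -0.728, -0.0], [0.001, 0.001, -1.0]]
ft_force: [-0.6, -0.7, -0.2]
opening: 0.0885
gripper_force: 0.0
```

Request:
{"fn": "play_rows", "kwargs": {"rows": [[-0.0025,0.0015,0.001,0,0,0,0.088],[0,0,0,0,0,0,0.07],[0,0,0,0,0,0,0.055],[0,0,0,0,0,0,0.055],[0,0,0,0,0,0,0.055],[0,0,0,0,0,0,0.055],[0,0,0,0,0,0,0.055]]}}

```text
time_s: 3.65
position: [0.4623, -0.0476, 0.0364]
ee_rot: [[0.729, 0.685, 0.001], [0.685, -0.729, -0.0], [0.0, 0.001, -1.0]]
ft_force: [0.6, -1.2, 1.5]
opening: 0.0616
gripper_force: 20.0
```

```bash
python3 - <<'E'
from h import *
c,_,_=load("top0")
w=onplane(c,[(240.8,217.3),(271.9,227.8)],.04); v=w[1]-w[0]; yaw=np.degrees(np.arctan2(v[1],v[0]))+10.18
print(w,np.linalg.norm(v),yaw); e=np.array([np.cos(np.radians(yaw)),np.sin(np.radians(yaw))]); print("seat",w[0,:2]+.04*e)
t=yaw+180
s=r.get_state();p=s["position"]
A=p+[0,0,.1]; B=np.array([.39,.09,.22]); C=np.array([.40,.19,.22])
R0=s["ee_rot"]; y0=np.degrees(np.arctan2(R0[1,0],R0[0,0])); print(y0,t)
Rm=down(y0+(t-y0)*.6)
plan(B,Rm,8,.055,p0=A,R0=down(y0)); plan(C,down(t),6,.055,p0=B,R0=Rm)
E
```

```text
[[0.4643 0.3412 0.04  ]
 [0.4382 0.2669 0.04  ]] 0.07878971039058028 -99.14327046335836
seat [0.4579 0.3017]
43.23202280722718 80.85672953664164
turn/row deg 2.8218530047060835 mm/row 22.06312969340138
[0.0052, -0.0187, -0.0104, 0.0, 0.0, -0.0493, 0.055] 
[0.0061, -0.0184, -0.0104, 0.0, 0.0, -0.0493, 0.055] 
[0.007, -0.0181, -0.0104, 0.0, 0.0, -0.0493, 0.055] 
[0.0079, -0.0178, -0.0104, 0.0, 0.0, -0.0493, 0.055] 
[0.0088, -0.0173, -0.0104, 0.0, 0.0, -0.0493, 0.055] 
[0.0096, -0.0169, -0.0104, 0.0, 0.0, -0.0493, 0.055] 
[0.0104, -0.0164, -0.0104, 0.0, 0.0, -0.0493, 0.055] 
[0.0112, -0.0159, -0.0104, 0.0, 0.0, -0.0493, 0.055] 

turn/row deg 2.5083137819609633 mm/row 16.74979270186815
[0.0159, -0.0053, 0.0, 0.0, 0.0, -0.0438, 0.055] 
[0.0161, -0.0046, 0.0, 0.0, 0.0, -0.0438, 0.055] 
[0.0163, -0.0039, 0.0, 0.0, 0.0, -0.0438, 0.055] 
[0.0164, -0.0032, 0.0, 0.0, 0.0, -0.0438, 0.055] 
[0.0166, -0.0025, 0.0, 0.0, 0.0, -0.0438, 0.055] 
[0.0167, -0.0017, 0.0, 0.0, 0.0, -0.0438, 0.055]
```

Request:
{"fn": "play_rows", "kwargs": {"rows": [[0,0,-0.003,0,0,0,0.055],[0,0,-0.008,0,0,0,0.055],[0,0,-0.017,0,0,0,0.055],[0,0,-0.018,0,0,0,0.055],[0,0,-0.018,0,0,0,0.055],[0,0,-0.018,0,0,0,0.055],[0,0,-0.018,0,0,0,0.055]]}}

```text
time_s: 4.23
position: [0.4614, -0.0472, 0.137]
ee_rot: [[0.729, 0.685, -0.001], [0.685, -0.729, 0.0], [-0.0, -0.001, -1.0]]
ft_force: [0.6, -0.7, -3.0]
opening: 0.0616
gripper_force: 20.0
```

Request:
{"fn": "play_rows", "kwargs": {"rows": [[0.005,-0.0187,-0.0104,0,0,-0.049,0.055],[0.006,-0.0184,-0.0104,0,0,-0.049,0.055],[0.007,-0.018,-0.0104,0,0,-0.049,0.055],[0.008,-0.018,-0.0104,0,0,-0.049,0.055],[0.009,-0.0173,-0.0104,0,0,-0.049,0.055],[0.0096,-0.017,-0.0104,0,0,-0.05,0.055],[0.0104,-0.0164,-0.0104,0,0,-0.05,0.055],[0.011,-0.016,-0.0104,0,0,-0.05,0.055]]}}

```text
time_s: 4.9
position: [0.3882, 0.0909, 0.2199]
ee_rot: [[0.407, 0.914, -0.001], [0.914, -0.407, 0.0], [-0.0, -0.001, -1.0]]
ft_force: [-0.0, -0.1, -1.2]
opening: 0.0617
gripper_force: 20.0
```

Request:
{"fn": "play_rows", "kwargs": {"rows": [[0.016,-0.005,0,0,0,-0.044,0.055],[0.016,-0.0046,0,0,0,-0.044,0.055],[0.016,-0.004,0,0,0,-0.044,0.055],[0.0165,-0.003,0,0,0,-0.044,0.055],[0.0165,-0.0025,0,0,0,-0.044,0.055],[0.017,-0.002,0,0,0,-0.044,0.055],[0,0,0,0,0,0,0.055],[0,0,0,0,0,0,0.055]]}}

```text
time_s: 5.57
position: [0.3987, 0.1904, 0.2192]
ee_rot: [[0.155, 0.988, -0.001], [0.988, -0.155, -0.001], [-0.001, -0.001, -1.0]]
ft_force: [-0.1, 0.1, -1.9]
opening: 0.062
gripper_force: 20.0
```

```bash
python3 - <<'E'
from h import *
s=r.get_state();print(s["time_s"],s["position"],s["ee_rot"],s["qpos"]); np.savez("pics/s2.npz",p=s["position"],R=s["ee_rot"])
c,im,d=snap("wrist","w2")
E
```

```text
5.5667 [0.3987 0.1904 0.2192] [[ 0.1554  0.9878 -0.0009]
 [ 0.9878 -0.1554 -0.0007]
 [-0.0008 -0.0007 -1.    ]] [ 22.3083  -9.0179 121.7385  -0.0174  67.3392  31.2562]
```

View pics/w2.png

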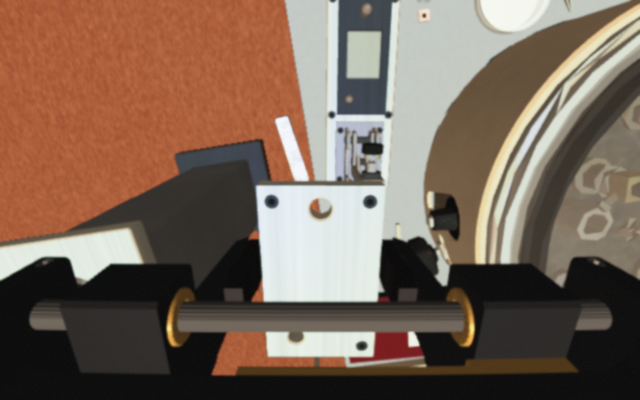

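```bash
python3 - <<'E'
from plate import *
c,im,d=load("top0"); m,R,t=c
v,u=np.mgrid[0:240,200:460]; px=np.c_[u.ravel(),v.ravel()]; Z=d[px[:,1],px[:,0]]
P=(rays(m,px)*Z[:,None]-t)@R
for lo,hi in((.47,.5),(.12,.16)):
    Q=P[(Z>0)&(P[:,2]>lo)&(P[:,2]<hi)&(P[:,0]<.62)]
    x,y=Q[:,0],Q[:,1]; s=np.linalg.lstsq(np.c_[2*x,2*y,np.ones(len(x))],x*x+y*y,rcond=None)[0]
    rad=np.sqrt(s[2]+s[0]**2+s[1]**2); print(lo,len(Q),"centre",s[:2],rad, "max r",np.hypot(x-s[0],y-s[1]).max(),np.hypot(x-s[0],y-s[1]).min())
# wrist: in-hand plate
S=np.load("pics/s2.npz"); p,Rt=S["p"],S["R"]; c,im,d=load("w2")
g=cv2.GaussianBlur(im,(0,0),.6).min(2).astype(int)
print("row190",g[192,250:266],g[192,376:392]); print("col300",g[178:194,300])
zt=p[2]-.0144
def tool(px): return (onplane(c,px,zt)-p)@Rt
print("depth plate",[d[230,300],d[195,300]])
for n,q in(("hole_a",(321,208)),("left",(258,192)),("right",(383,192)),("top",(300,185))): print(n,tool([q]))
for q,a in blobs("w2",(262,190,380,230),170): print(q,a,tool([q]))
print("pins")
for q in((366,9),(349,98)): print(im[q[1]-4:q[1]+5,q[0]-6:q[0]+7].max(2)); print(onplane(c,[q],.041))
E
```

```text
0.47 852 centre [0.687  0.1408] 0.1514446898080237 max r 0.15434737122863976 0.14851726880238805
0.12 1458 centre [0.6053 0.143 ] 0.10981156016984597 max r 0.17801122216556103 0.07140180715980793
row190 [ 45  44  44  49  65  99 155 204 224 229 229 230 230 229 228 227] [228 228 228 228 228 227 225 222 217 208 200 196 195 195 195 195]
col300 [236 226 197 147  95  84 110 165 208 226 230 231 231 231 231 231]
depth plate [np.float32(0.15049072), np.float32(0.14408244)]
hole_a [[0.0294 0.0004 0.0144]]
left [[ 0.0377 -0.0303  0.0144]]
right [[0.0376 0.0306 0.0143]]
top [[ 0.0412 -0.0097  0.0144]]
[271.1513 201.1657] 163.75 [[ 0.033  -0.0241  0.0144]]
[369.6552 201.3028] 160.5625 [[0.0329 0.0243 0.0144]]
[318.5655 210.4752] 295.4375 [[ 0.0281 -0.0008  0.0144]]
pins
[[ 78  78  86 110 127 140 147 151 146 133 114  88  77]
 [ 78  79 101 125 141 151 159 163 158 146 124 101  80]
 [ 79  85 111 134 149 157 165 167 164 150 133 110  86]
 [ 78  91 119 141 153 160 164 166 162 149 136 115  89]
 [ 75  94 120 141 155 161 165 162 157 147 134 111  85]
 [ 77  93 117 140 152 159 160 159 152 142 129 103  79]
 [ 79  92 114 134 147 154 155 153 147 139 120  94  77]
 [ 79  90 105 123 138 145 147 145 140 128 108  83  77]
 [ 76  87  98 110 122 130 133 131 123 110  90  75  76]]
[[0.464  0.3422 0.041 ]]
[[ 82  84  82  78  80  80  81  79  80  80  80  81  81]
 [ 84  81  80  82  94 102 100  98  88  79  80  80  82]
 [ 82  79  80  99 115 123 125 118 106  88  78  81  81]
 [ 82  80  92 116 133 141 144 137 121 101  79  81  80]
 [ 80  78 101 126 145 154 159 152 133 108  83  80  81]
 [ 82  80 102 129 150 160 162 156 135 109  83  81  81]
 [ 84  82  98 124 144 153 157 149 131 105  81  81  81]
 [ 82  82  86 110 129 138 140 131 113  90  80  80  81]
 [ 84  83  82  88 103 112 113 103  90  82  81  80  82]]
[[0.4391 0.2692 0.041 ]]
```

Request:
{"fn": "play_rows", "kwargs": {"rows": [[0.007,0.0045,0.003,0,0,0,0.055],[0.01,0.0065,0.004,0,0,0,0.055],[0.01,0.0065,0.004,0,0,0,0.055],[0.009,0.006,0.003,0,0,0,0.055],[0.005,0.0035,0.001,0,0,0,0.055],[0,0,0,0,0,0,0.055],[0,0,0,0,0,0,0.055],[0,0,0,0,0,0,0.055]]}}

```text
time_s: 6.28
position: [0.4322, 0.2261, 0.2043]
ee_rot: [[0.157, 0.988, -0.0], [0.988, -0.157, -0.0], [-0.001, -0.0, -1.0]]
ft_force: [-0.0, 0.6, -1.7]
opening: 0.0612
gripper_force: 20.0
```

```bash
python3 - <<'E'
from plate import *
s=r.get_state();p,Rt=s["position"],s["ee_rot"];print(s["time_s"],p,Rt); np.savez("pics/s3.npz",p=p,R=Rt)
c,im,d=snap("wrist","w3")
for q in proj(c,[[.464,.3422,.035],[.4385,.268,.035]]):
    x,y=q.round().astype(int); print("guess",x,y)
    for b,a in blobs("w3",(x-14,max(y-14,0),x+14,y+14),100,dark=False,amin=40,amax=350): print(b,a,[onplane(c,[b],z)[0] for z in(.03,.035,.04)])
zt=p[2]-.0144
for b,a in blobs("w3",(262,190,380,230),170): print(b,a,(onplane(c,[b],zt)[0]-p)@Rt)
cv2.imwrite("pics/w3c.png",cv2.resize(im[:250,230:490],None,fx=2,fy=2))
E
```

```text
6.2833 [0.4322 0.2261 0.2043] [[ 0.1568  0.9876 -0.0005]
 [ 0.9876 -0.1568 -0.0004]
 [-0.0005 -0.0004 -1.    ]]
guess 335 57
[335.865  54.447] 53.375 [array([0.4654, 0.3445, 0.03  ]), array([0.4651, 0.3438, 0.035 ]), array([0.4647, 0.3431, 0.04  ])]
guess 320 143
[310.6728 143.9328] 170.375 [array([0.429 , 0.2677, 0.03  ]), array([0.4293, 0.2683, 0.035 ]), array([0.4296, 0.2689, 0.04  ])]
[271.1537 201.1366] 164.875 [ 0.033  -0.0241  0.0144]
[369.6535 201.3297] 161.75 [0.0329 0.0243 0.0144]
[321.3929 210.5214] 300.5625 [0.0281 0.0006 0.0144]
```

View pics/w3c.png

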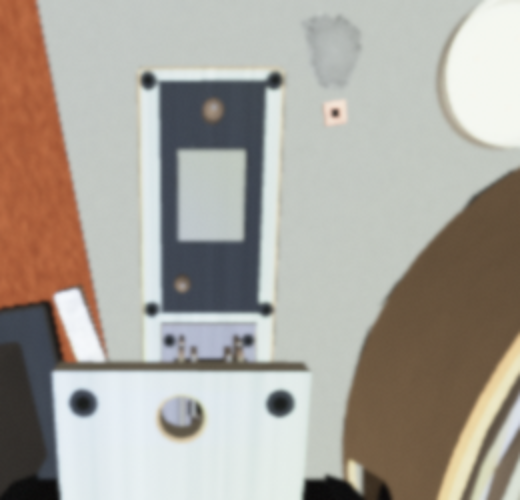

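```bash
python3 - <<'E'
from plate import *
S=np.load("pics/s3.npz"); p,R=S["p"],S["R"]; c,im,d=load("w3")
g=cv2.resize(im.max(2),None,fx=4,fy=4,interpolation=cv2.INTER_CUBIC)
out={}
for n,(x,y) in(("a",(336.5,55)),("b",(320.5,142.5))):
    x0,y0=int(x-9),int(y-9); w=g[y0*4:(y0+18)*4,x0*4:(x0+18)*4]; print(n,np.percentile(w,[5,30,50,98]))
    b=(w>105).astype(np.uint8); k,l,st,ce=cv2.connectedComponentsWithStats(b); i=1+st[1:,4].argmax()
    q=(ce[i]+.5)/4-.5+[x0,y0]; print(q,st[i]/4); out[n]={z:onplane(c,[q],z)[0] for z in(.024,.03,.035,.041)}; print(out[n])
for z in(.024,.03,.035):
    a,b=out["a"][z][:2],out["b"][z][:2]; v=b-a; print(z,np.linalg.norm(v),"yaw jig",np.degrees(np.arctan2(v[1],v[0]))+10.18)
# tray edges yaw: dark/white transition rows 90..150
h=cv2.GaussianBlur(im.max(2),(0,0),.7).astype(float)
for lo,hi in((304,318),(352,366)):
    pts=[]
    for y in range(70,150):
        dv=np.diff(h[y,lo:hi]); j=abs(dv).argmax(); pts.append((lo+j+.5,y))
    W=onplane(c,pts,.024)[:,:2]; l=cv2.fitLine(W.astype(np.float32),cv2.DIST_HUBER,0,.0003,.01).ravel()
    e=(W-l[2:])@[-l[1],l[0]]; W=W[abs(e)<.0007]; l=cv2.fitLine(W.astype(np.float32),cv2.DIST_L2,0,.01,.01).ravel().astype(float)
    print("edge yaw",np.degrees(np.arctan2(l[1],l[0])),l[2:],len(W))
E
```

```text
a [ 78.  81.  82. 161.]
[335.9672  54.5724] [  4.75   3.5    9.5   11.   326.75]
{0.024: array([0.4659, 0.3452, 0.024 ]), 0.03: array([0.4655, 0.3444, 0.03  ]), 0.035: array([0.4651, 0.3437, 0.035 ]), 0.041: array([0.4647, 0.3429, 0.041 ])}
b [ 77.  82.  83. 151.]
[320.4504 142.244 ] [  6.5    6.5    7.     6.5  141.75]
{0.024: array([0.4388, 0.2671, 0.024 ]), 0.03: array([0.4389, 0.2678, 0.03  ]), 0.035: array([0.439 , 0.2684, 0.035 ]), 0.041: array([0.4391, 0.2692, 0.041 ])}
0.024 0.08262640213144626 yaw jig -98.98861353653209
0.03 0.08100297778522376 yaw jig -98.98861353653206
0.035 0.07965012416337165 yaw jig -98.98861353653206
edge yaw 81.38501671616785 [0.4335 0.2998] 80
edge yaw 80.87480141763687 [0.4822 0.2921] 80
```

Request:
{"fn": "play_rows", "kwargs": {"rows": [[0.007,0.001,0,0,0,0,0.055],[0.016,0.0025,0,0,0,0,0.055],[0.017,0.0025,0,0,0,0,0.055],[0.017,0.0025,0,0,0,0,0.055],[0.017,0.0025,0,0,0,0,0.055],[0.013,0.002,0,0,0,0,0.055],[0.005,0.001,0,0,0,0,0.055],[0,0,0.003,0,0,0,0.055]]}}

```text
time_s: 7.0
position: [0.4614, 0.3172, 0.2018]
ee_rot: [[0.155, 0.988, 0.001], [0.988, -0.155, 0.001], [0.001, 0.001, -1.0]]
ft_force: [0.1, 0.1, -1.6]
opening: 0.0619
gripper_force: 20.0
```

Request:
{"fn": "play_rows", "kwargs": {"rows": [[0,0,0.01,0,0,0,0.055],[0,0,0.018,0,0,0,0.055],[0,0,0.022,0,0,0,0.055],[0,0,0.022,0,0,0,0.055],[0,0,0.022,0,0,0,0.055],[0,0,0.016,0,0,0,0.055],[0,0,0.009,0,0,0,0.055],[0,0,0.004,0,0,0,0.055]]}}

```text
time_s: 7.67
position: [0.4589, 0.3135, 0.0758]
ee_rot: [[0.157, 0.988, -0.004], [0.988, -0.157, -0.002], [-0.003, -0.003, -1.0]]
ft_force: [0.4, 0.1, -1.2]
opening: 0.0615
gripper_force: 20.0
```

Request:
{"fn": "play_rows", "kwargs": {"rows": [[0,0,0,0,0,0,0.055],[0,0,0,0,0,0,0.055]]}}

```text
time_s: 7.83
position: [0.461, 0.3151, 0.0788]
ee_rot: [[0.157, 0.988, 0.001], [0.988, -0.157, 0.0], [0.0, 0.001, -1.0]]
ft_force: [-0.3, 0.5, -1.6]
opening: 0.0619
gripper_force: 20.0
```

```bash
python3 - <<'E'
from plate import *
s=r.get_state();p,Rt=s["position"],s["ee_rot"];print(s["time_s"],p,Rt,s["ft_force"]); np.savez("pics/s4.npz",p=p,R=Rt)
print("err tool",Rt.T@(np.array([.4604,.3147,.0694])-p),"yaw",np.degrees(np.arctan2(Rt[1,0],Rt[0,0])))
c,im,d=snap("wrist","w4")
cv2.imwrite("pics/w4c.png",cv2.resize(im[100:350,240:400],None,fx=3,fy=2.4,interpolation=cv2.INTER_CUBIC)[:600])
E
```

```text
7.8333 [0.461  0.3151 0.0788] [[ 0.1568  0.9876  0.0007]
 [ 0.9876 -0.1568  0.0003]
 [ 0.0004  0.0006 -1.    ]] [-0.285   0.4873 -1.5834]
err tool [-0.0005 -0.0005  0.0094] yaw 80.97598580360676
```

View pics/w4c.png

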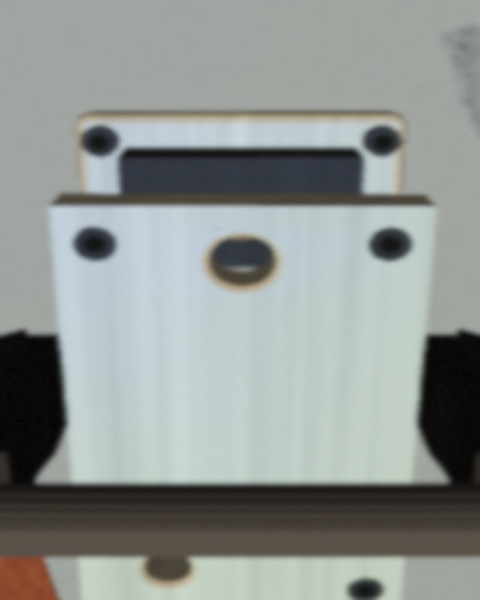

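```bash
python3 - <<'E'
from plate import *
S=np.load("pics/s4.npz"); p,R=S["p"],S["R"]; c,im,d=load("w4")
T=lambda px,z:(onplane(c,px,z)-p)@R
g=cv2.GaussianBlur(im,(0,0),.6).max(2).astype(float)
e=lambda v,o,sgn:o+.5+(np.diff(v)*sgn).argmax()
rows=[e(g[154:170,x],154,-1) for x in range(290,350,4)]; y=np.median(rows); print("tray end row",y,rows[:4],T([(320,y)],.024))
zt=p[2]-.0144
rows=[e(g[180:196,x],180,1) for x in range(270,370,4)]; y=np.median(rows); print("plate end",y,T([(320,y)],zt))
l=np.median([e(g[y,270:292],270,-1) for y in range(168,178)]);rr=np.median([e(g[y,350:372],350,1) for y in range(168,178)]); print("tray sides",l,rr,T([(l,173),(rr,173)],.024)[:,1])
l=np.median([e(g[y,250:268],250,1) for y in range(190,200)]);rr=np.median([e(g[y,375:395],375,-1) for y in range(190,200)]); print("plate sides",l,rr,T([(l,195),(rr,195)],zt)[:,1])
E
```

```text
tray end row 161.5 [np.float64(161.5), np.float64(161.5), np.float64(161.5), np.float64(161.5)] [[ 0.0452 -0.0001  0.0548]]
plate end 185.5 [[ 0.0409 -0.0001  0.0144]]
tray sides 279.5 360.5 [-0.025   0.0248]
plate sides 256.5 384.5 [-0.0311  0.0315]
```

Request:
{"fn": "play_rows", "kwargs": {"rows": [[-0.0005,-0.0004,0.003,0,0,0,0.055],[0,0,0.003,0,0,0,0.055],[0,0,0.003,0,0,0,0.055],[0,0,0.002,0,0,0,0.055],[0,0,0.001,0,0,0,0.055],[0,0,0.001,0,0,0,0.055],[0,0,0,0,0,0,0.055]]}}

```text
time_s: 8.47
position: [0.4599, 0.3146, 0.065]
ee_rot: [[0.157, 0.988, -0.0], [0.988, -0.157, -0.0], [-0.0, -0.0, -1.0]]
ft_force: [0.7, 1.2, -2.5]
opening: 0.0618
gripper_force: 20.0
```

Request:
{"fn": "play_rows", "kwargs": {"rows": [[0,0,0.001,0,0,0,0.055],[0,0,0.001,0,0,0,0.055],[0,0,0.001,0,0,0,0.055],[0,0,0,0,0,0,0.055]]}}

```text
time_s: 8.8
position: [0.46, 0.3146, 0.0621]
ee_rot: [[0.157, 0.988, -0.0], [0.988, -0.157, -0.0], [-0.0, -0.0, -1.0]]
ft_force: [-0.0, 0.1, -2.4]
opening: 0.0618
gripper_force: 20.0
```

Request:
{"fn": "play_rows", "kwargs": {"rows": [[0,0,0.001,0,0,0,0.055],[0,0,0.001,0,0,0,0.055],[0,0,0.001,0,0,0,0.055],[0,0,0,0,0,0,0.055]]}}

```text
time_s: 9.13
position: [0.4599, 0.3146, 0.059]
ee_rot: [[0.156, 0.988, -0.0], [0.988, -0.156, -0.0], [-0.0, -0.0, -1.0]]
ft_force: [0.3, -0.8, -1.8]
opening: 0.0614
gripper_force: 20.0
```

Request:
{"fn": "play_rows", "kwargs": {"rows": [[0,0,0.001,0,0,0,0.055],[0,0,0.001,0,0,0,0.055],[0,0,0,0,0,0,0.055]]}}

```text
time_s: 9.38
position: [0.4602, 0.3146, 0.0572]
ee_rot: [[0.156, 0.988, 0.0], [0.988, -0.156, -0.0], [-0.0, 0.0, -1.0]]
ft_force: [0.7, -0.8, -2.4]
opening: 0.0617
gripper_force: 20.0
```

```bash
python3 - <<'E'
from plate import *
s=r.get_state();p,Rt=s["position"],s["ee_rot"];print(p,s["ft_force"],s["ft_torque"])
c,im,d=snap("wrist","w5")
cv2.imwrite("pics/w5c.png",cv2.resize(im[170:225,285:355],None,fx=8,fy=8,interpolation=cv2.INTER_CUBIC))
E
```

```text
[0.4602 0.3146 0.0572] [ 0.6806 -0.7913 -2.4369] [-0.0807  0.0312  0.0348]
```

View pics/w5c.png

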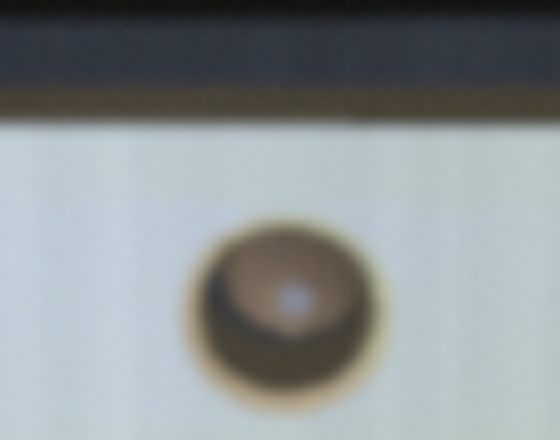

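Request:
{"fn": "play_rows", "kwargs": {"rows": [[0.0001,0.0003,0.001,0,0,0,0.055],[0,0,0.001,0,0,0,0.055],[0,0,0.001,0,0,0,0.055],[0,0,0,0,0,0,0.055]]}}

```text
time_s: 9.77
position: [0.4603, 0.3147, 0.0541]
ee_rot: [[0.157, 0.988, -0.0], [0.988, -0.157, -0.0], [-0.0, -0.0, -1.0]]
ft_force: [0.5, -0.8, -2.6]
opening: 0.0614
gripper_force: 20.0
```

Request:
{"fn": "play_rows", "kwargs": {"rows": [[0,0,0.001,0,0,0,0.055],[0,0,0.001,0,0,0,0.055],[0,0,0.0005,0,0,0,0.055],[0,0,0,0,0,0,0.055]]}}

```text
time_s: 10.1
position: [0.4603, 0.3147, 0.0516]
ee_rot: [[0.157, 0.988, -0.0], [0.988, -0.157, -0.0], [-0.0, -0.0, -1.0]]
ft_force: [0.8, 0.5, -1.8]
opening: 0.0618
gripper_force: 20.0
```

Request:
{"fn": "play_rows", "kwargs": {"rows": [[0,0,0.001,0,0,0,0.055],[0,0,0.0005,0,0,0,0.055],[0,0,0.0005,0,0,0,0.055],[0,0,0.0004,0,0,0,0.055],[0,0,0,0,0,0,0.055]]}}

```text
time_s: 10.52
position: [0.4604, 0.3147, 0.0493]
ee_rot: [[0.157, 0.988, -0.0], [0.988, -0.157, -0.0], [-0.0, -0.0, -1.0]]
ft_force: [1.2, -0.2, -2.2]
opening: 0.0616
gripper_force: 20.0
```

Request:
{"fn": "play_rows", "kwargs": {"rows": [[0,0,0.0003,0,0,0,0.055],[0,0,0.0003,0,0,0,0.055],[0,0,0,0,0,0,0.055]]}}

```text
time_s: 10.77
position: [0.4604, 0.3147, 0.0488]
ee_rot: [[0.157, 0.988, -0.0], [0.988, -0.157, -0.0], [-0.0, -0.0, -1.0]]
ft_force: [0.5, 0.4, -1.8]
opening: 0.0617
gripper_force: 20.0
```

Request:
{"fn": "play_rows", "kwargs": {"rows": [[0,0,0.0003,0,0,0,0.055],[0,0,0.0003,0,0,0,0.055],[0,0,0,0,0,0,0.055]]}}

```text
time_s: 11.02
position: [0.4605, 0.3148, 0.0486]
ee_rot: [[0.157, 0.988, 0.0], [0.988, -0.157, -0.0], [0.0, 0.0, -1.0]]
ft_force: [-2.0, -0.3, 1.0]
opening: 0.0615
gripper_force: 20.0
```

Request:
{"fn": "play_rows", "kwargs": {"rows": [[0,0,0.0003,0,0,0,0.055],[0,0,0,0,0,0,0.055]]}}

```text
time_s: 11.18
position: [0.4604, 0.3147, 0.0485]
ee_rot: [[0.157, 0.988, -0.0], [0.988, -0.157, -0.0], [-0.0, -0.0, -1.0]]
ft_force: [-2.2, -1.5, 5.5]
opening: 0.0616
gripper_force: 20.0
```

Request:
{"fn": "play_rows", "kwargs": {"rows": [[0,0,0,0,0,0,0.066],[0,0,0,0,0,0,0.07],[0,0,0,0,0,0,0.08],[0,0,0,0,0,0,0.08],[0,0,0,0,0,0,0.08],[0,0,0,0,0,0,0.08]]}}

```text
time_s: 11.68
position: [0.4604, 0.3147, 0.0478]
ee_rot: [[0.157, 0.988, -0.0], [0.988, -0.157, -0.0], [-0.0, -0.0, -1.0]]
ft_force: [-0.0, -0.0, 0.1]
opening: 0.0797
gripper_force: 0.0
```

Request:
{"fn": "play_rows", "kwargs": {"rows": [[0,0,-0.003,0,0,0,0.08],[0,0,-0.01,0,0,0,0.08],[0,0,-0.02,0,0,0,0.08],[0,0,-0.03,0,0,0,0.08],[0,0,-0.03,0,0,0,0.08],[0,0,-0.03,0,0,0,0.08],[0,0,-0.025,0,0,0,0.08],[0,0,0,0,0,0,0.08]]}}

```text
time_s: 12.35
position: [0.4639, 0.3169, 0.2037]
ee_rot: [[0.157, 0.988, 0.01], [0.988, -0.157, 0.006], [0.008, 0.009, -1.0]]
ft_force: [-0.2, 0.5, 0.9]
opening: 0.08
gripper_force: 0.0
```

```bash
python3 - <<'E'
from plate import *
s=r.get_state();p,Rt=s["position"],s["ee_rot"];print(s["time_s"],p,s["ft_force"],s["qpos"])
c,im,d=snap("wrist","w6")
E
```

```text
12.35 [0.4639 0.3169 0.2037] [-0.1652  0.5015  0.9085] [ 31.7963   4.9831 109.9471   0.003   64.3701  40.8014]
```

View pics/w6.png

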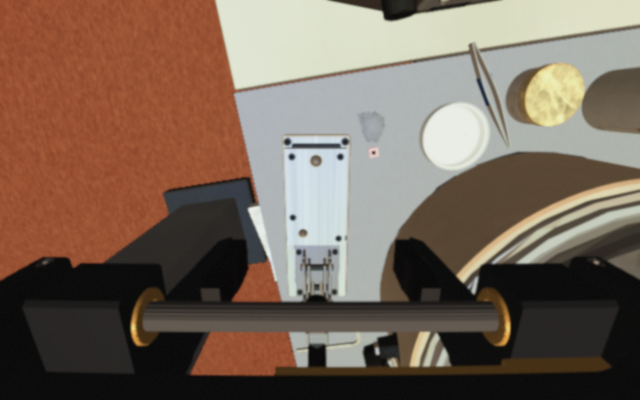

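```bash
cat >> h.py <<'E'
SEAT=np.array([.4587,.3040]); YJ=-98.97
EJ=np.array([np.cos(np.radians(YJ)),np.sin(np.radians(YJ))]); NJ=np.array([-EJ[1],EJ[0]])
def tojig(P): q=P[:,:2]-SEAT; return np.c_[q@EJ,q@NJ,P[:,2]]
def toworld(x,y,z): return np.r_[SEAT+x*EJ+y*NJ,z]
E
python3 - <<'E'
from h import *
for f in("top0","scene0","w6","w1"):
    c,im,d=load(f); m,R,t=c; v,u=np.mgrid[0:400,0:640]; px=np.c_[u.ravel(),v.ravel()]; Z=d.ravel().astype(float)
    P=tojig((rays(m,px)*Z[:,None]-t)@R); k=(Z>.13)&(abs(P[:,1])<.02)&(P[:,0]>.05)&(P[:,0]<.20)&(P[:,2]>.02)&(P[:,2]<.17)
    Q=P[k]; print(f,len(Q))
    for x in np.arange(.05,.2,.006):
        q=Q[(Q[:,0]>=x)&(Q[:,0]<x+.006)]
        if len(q): print("%.0f"%(x*1e3),len(q),"z",(np.percentile(q[:,2],[0,50,100])*1e3).round(),"y",(np.percentile(q[:,1],[0,100])*1e3).round())
E
```

```text
top0 471
50 30 z [21. 23. 27.] y [-18.  19.]
68 10 z [40. 45. 51.] y [-13.  16.]
74 35 z [ 35. 104. 111.] y [-15.  20.]
80 34 z [ 38. 101. 109.] y [-16.  17.]
86 17 z [ 30.  47. 105.] y [-13.  17.]
92 27 z [ 25.  49. 109.] y [-14.  17.]
98 33 z [ 20. 105. 114.] y [-14.  18.]
104 29 z [ 31. 110. 114.] y [-13.  17.]
110 33 z [ 25. 108. 112.] y [-14.  18.]
116 34 z [ 24.  66. 110.] y [-15.  18.]
122 38 z [ 40.  66. 107.] y [-15.  19.]
128 25 z [43. 79. 93.] y [-14.  17.]
134 20 z [ 91.  99. 109.] y [-6. 11.]
140 23 z [ 98. 112. 119.] y [-7.  9.]
146 23 z [114. 122. 130.] y [-6. 10.]
152 24 z [124. 134. 140.] y [-7. 10.]
158 22 z [136. 139. 143.] y [-7.  9.]
164 14 z [134. 137. 142.] y [-6. 10.]
scene0 649
50 20 z [21. 23. 27.] y [-20.   4.]
68 9 z [ 20.  43. 108.] y [-19.   1.]
74 46 z [ 22.  99. 110.] y [-18.  14.]
80 61 z [ 27. 100. 109.] y [-18.   9.]
86 23 z [ 24.  48. 108.] y [-16.  11.]
92 19 z [ 23.  44. 107.] y [-16.   6.]
98 36 z [ 22.  70. 112.] y [-16.  11.]
104 45 z [ 24.  91. 113.] y [-16.  11.]
110 68 z [ 33. 105. 113.] y [-16.  12.]
116 56 z [ 22. 101. 110.] y [-17.  12.]
[... 608 characters left out ...]
.]
104 153 z [ 23. 111. 113.] y [-15.  16.]
110 133 z [ 20. 109. 113.] y [-15.  17.]
116 49 z [ 22. 107. 111.] y [-16.  18.]
122 12 z [ 20.  27. 105.] y [-20.  14.]
128 56 z [ 27.  95. 100.] y [-7. 14.]
134 262 z [ 90. 101. 110.] y [-8. 10.]
140 76 z [ 98. 107. 110.] y [-8.  9.]
w1 2828
104 4 z [27. 28. 28.] y [-13. -12.]
110 13 z [21. 34. 37.] y [-13.  -7.]
116 47 z [20. 27. 45.] y [-13.   4.]
122 367 z [20. 42. 57.] y [-16.  17.]
128 417 z [20. 51. 74.] y [-16.  17.]
134 18 z [62. 76. 81.] y [1. 7.]
140 69 z [ 85.  90. 100.] y [-3. 10.]
146 197 z [ 89. 100. 116.] y [-3. 11.]
152 300 z [102. 117. 141.] y [-5. 11.]
158 824 z [113. 139. 143.] y [-7. 11.]
164 572 z [126. 137. 141.] y [-7. 10.]
```

```bash
cat >> h.py <<'E'
def lean(a):
    a=np.radians(a); N=np.r_[NJ,0]; Z=np.array([0,0,1.]); z=-np.cos(a)*Z+np.sin(a)*N; y=-np.r_[EJ,0]; return np.c_[np.cross(y,z),y,z]
E
python3 - <<'E'
from h import *
s=r.get_state(); p0=s["position"]; M=np.array([.385,.26,.235]); S=toworld(.1205,-.001,.185); print(S,lean(10))
plan(M,down(126),8,0.0); plan(S,lean(10),8,0.0,p0=M,R0=down(126))
E
```

```text
[0.4389 0.1851 0.185 ] [[-0.9728  0.1559  0.1715]
 [ 0.1535  0.9878 -0.0271]
 [-0.1736 -0.     -0.9848]]
turn/row deg 5.626359842024883 mm/row 12.727565744924908
[-0.0084, -0.0085, -0.0044, 0.0011, -0.0004, -0.0982, 0.0] 
[-0.0076, -0.0093, -0.0044, 0.0011, -0.0004, -0.0982, 0.0] 
[-0.0066, -0.01, -0.0043, 0.0011, -0.0004, -0.0982, 0.0] 
[-0.0056, -0.0106, -0.0043, 0.0011, -0.0004, -0.0982, 0.0] 
[-0.0046, -0.0111, -0.0043, 0.0011, -0.0004, -0.0982, 0.0] 
[-0.0034, -0.0115, -0.0043, 0.0011, -0.0004, -0.0982, 0.0] 
[-0.0023, -0.0118, -0.0043, 0.0011, -0.0004, -0.0982, 0.0] 
[-0.0011, -0.0119, -0.0043, 0.0011, -0.0004, -0.0982, 0.0] 

turn/row deg 5.758821100071382 mm/row 13.1180892315593
[-0.0115, -0.0, 0.0062, -0.0086, -0.0207, -0.098, 0.0] 
[-0.0113, -0.0012, 0.0065, -0.0086, -0.0207, -0.098, 0.0] 
[-0.011, -0.0024, 0.0067, -0.0086, -0.0207, -0.098, 0.0] 
[-0.0106, -0.0035, 0.0069, -0.0086, -0.0207, -0.098, 0.0] 
[-0.0101, -0.0046, 0.0071, -0.0086, -0.0207, -0.098, 0.0] 
[-0.0094, -0.0056, 0.0072, -0.0086, -0.0207, -0.098, 0.0] 
[-0.0087, -0.0065, 0.0074, -0.0086, -0.0207, -0.098, 0.0] 
[-0.0078, -0.0074, 0.0075, -0.0086, -0.0207, -0.098, 0.0]
```

Request:
{"fn": "play_rows", "kwargs": {"rows": [[-0.0084,-0.0085,-0.004,0,0,-0.098,0.0],[-0.0076,-0.0093,-0.004,0,0,-0.098,0.0],[-0.0066,-0.01,-0.004,0,0,-0.098,0.0],[-0.0056,-0.0106,-0.004,0,0,-0.098,0.0],[-0.0046,-0.011,-0.004,0,0,-0.098,0.0],[-0.0034,-0.0115,-0.004,0,0,-0.098,0.0],[-0.0023,-0.0118,-0.004,0,0,-0.098,0.0],[-0.001,-0.012,-0.004,0,0,-0.098,0.0]]}}

```text
time_s: 13.07
position: [0.3812, 0.2579, 0.2268]
ee_rot: [[-0.59, 0.807, -0.002], [0.807, 0.59, -0.001], [0.0, -0.003, -1.0]]
ft_force: [-0.3, 0.6, -0.8]
opening: 0.0285
gripper_force: 0.0
```

Request:
{"fn": "play_rows", "kwargs": {"rows": [[-0.0115,0,0.0062,-0.0086,-0.0207,-0.098,0.0],[-0.0113,-0.0012,0.0065,-0.0086,-0.0207,-0.098,0.0],[-0.011,-0.0024,0.0067,-0.0086,-0.0207,-0.098,0.0],[-0.0106,-0.0035,0.0069,-0.0086,-0.0207,-0.098,0.0],[-0.01,-0.0046,0.0071,-0.0086,-0.0207,-0.098,0.0],[-0.0094,-0.0056,0.0072,-0.0086,-0.0207,-0.098,0.0],[-0.0087,-0.0065,0.0074,-0.0086,-0.0207,-0.098,0.0],[-0.0078,-0.0074,0.0075,-0.0086,-0.0207,-0.098,0.0]]}}

```text
time_s: 13.73
position: [0.4355, 0.1832, 0.1763]
ee_rot: [[-0.973, 0.152, 0.171], [0.15, 0.988, -0.028], [-0.173, -0.002, -0.985]]
ft_force: [0.3, -0.5, -0.5]
opening: 0.0004
gripper_force: 0.0
```

Request:
{"fn": "play_rows", "kwargs": {"rows": [[0,0,0,0,0,0,0.0],[0,0,0,0,0,0,0.0]]}}

```text
time_s: 13.9
position: [0.435, 0.1833, 0.1766]
ee_rot: [[-0.972, 0.161, 0.169], [0.159, 0.987, -0.028], [-0.171, -0.001, -0.985]]
ft_force: [-0.4, -0.1, 1.1]
opening: 0.0006
gripper_force: 0.0
```

```bash
python3 - <<'E'
from h import *
s=r.get_state(); print(s["time_s"],s["position"],s["ee_rot"],s["qpos"],s["opening"],"jig",tojig(s["position"][None]))
plan(toworld(.1205,-.001,.149),lean(10),4,0.0)
E
```

```text
13.9 [0.435  0.1833 0.1766] [[-0.9724  0.1612  0.1686]
 [ 0.1587  0.9869 -0.0283]
 [-0.171  -0.0008 -0.9853]] [ 23.4196  -8.0936 126.2657  -6.6242  53.7264 -53.764 ] 0.0006448324677846653 jig [[ 0.1229 -0.0046  0.1766]]
turn/row deg 0.08667355550328124 mm/row 6.974383515811625
[0.0003, 0.0006, 0.0069, -0.0004, -0.0007, -0.0013, 0.0] 
[0.0003, 0.0006, 0.0069, -0.0004, -0.0007, -0.0013, 0.0] 
[0.0003, 0.0006, 0.0069, -0.0004, -0.0007, -0.0013, 0.0] 
[0.0003, 0.0006, 0.0069, -0.0004, -0.0007, -0.0013, 0.0]
```

Request:
{"fn": "play_rows", "kwargs": {"rows": [[0.0003,0.0006,0.007,0,0,0,0.0],[0.0003,0.0006,0.008,0,0,0,0.0],[0.0003,0.0006,0.008,0,0,0,0.0],[0.0003,0.0006,0.006,0,0,0,0.0],[0,0,0,0,0,0,0.0]]}}

```text
time_s: 14.32
position: [0.4393, 0.1856, 0.147]
ee_rot: [[-0.973, 0.157, 0.169], [0.155, 0.988, -0.028], [-0.171, -0.002, -0.985]]
ft_force: [-0.4, 0.2, -0.5]
opening: 0.0002
gripper_force: 0.0
```

Request:
{"fn": "play_rows", "kwargs": {"rows": [[0,-0.003,0,0,0,0,0.0],[0,-0.003,0,0,0,0,0.0],[0,-0.003,0,0,0,0,0.0],[0,-0.003,0.0005,0,0,0,0.0],[0,-0.003,0.001,0,0,0,0.0]]}}

```text
time_s: 14.73
position: [0.4386, 0.1706, 0.1481]
ee_rot: [[-0.972, 0.158, 0.173], [0.155, 0.988, -0.027], [-0.175, 0.001, -0.985]]
ft_force: [0.5, -0.7, -0.6]
opening: 0.0003
gripper_force: 0.0
```

Request:
{"fn": "play_rows", "kwargs": {"rows": [[0.0002,-0.0025,0.001,0,0,0,0.0],[0.0002,-0.0025,0.001,0,0,0,0.0],[0.0002,-0.0025,0.001,0,0,0,0.0],[0.0002,-0.0025,0.001,0,0,0,0.0]]}}

```text
time_s: 15.07
position: [0.4371, 0.1612, 0.1441]
ee_rot: [[-0.972, 0.157, 0.173], [0.155, 0.988, -0.026], [-0.175, 0.001, -0.985]]
ft_force: [-0.8, 2.1, 2.5]
opening: 0.0005
gripper_force: 1.5
```

Request:
{"fn": "play_rows", "kwargs": {"rows": [[0.0003,-0.0025,0.0015,0,0,0,0.0],[0.0003,-0.002,0.002,0,0,0,0.0],[0.0003,-0.002,0.002,0,0,0,0.0],[0.0003,-0.002,0.002,0,0,0,0.0]]}}

```text
time_s: 15.4
position: [0.4363, 0.1527, 0.1369]
ee_rot: [[-0.972, 0.157, 0.174], [0.155, 0.988, -0.027], [-0.176, 0.001, -0.984]]
ft_force: [-1.9, 2.6, 9.0]
opening: 0.0002
gripper_force: 3.6
```

```bash
python3 - <<'E'
from h import *
s=r.get_state(); print(s["time_s"],"jig TCP",tojig(s["position"][None]),s["ft_force"])
for f in("scene","top"):
    c,im,d=snap(f,f+"7"); m,R,t=c; v,u=np.mgrid[0:400,0:640]; px=np.c_[u.ravel(),v.ravel()]; Z=d.ravel().astype(float)
    P=tojig((rays(m,px)*Z[:,None]-t)@R); Q=P[(Z>.13)&(abs(P[:,1])<.02)&(P[:,0]>.05)&(P[:,0]<.22)&(P[:,2]>.02)&(P[:,2]<.17)]
    for x in np.arange(.05,.22,.01):
        q=Q[(Q[:,0]>=x)&(Q[:,0]<x+.01)]
        if len(q): print("%.0f"%(x*1e3),len(q),"z",(np.percentile(q[:,2],[0,50,100])*1e3).round())
E
```

```text
15.4 jig TCP [[0.1529 0.0015 0.1369]] [-1.8749  2.6393  9.0036]
50 15 z [20. 26. 34.]
70 11 z [22. 39. 45.]
80 16 z [21. 41. 54.]
90 7 z [25. 32. 33.]
100 9 z [20. 30. 33.]
110 2 z [21. 25. 28.]
120 11 z [21. 34. 44.]
130 5 z [27. 29. 37.]
50 1 z [101. 101. 101.]
80 17 z [ 24. 101. 117.]
90 32 z [ 22.  56. 116.]
100 18 z [31. 60. 76.]
110 12 z [32. 62. 68.]
120 1 z [62. 62. 62.]
```

Request:
{"fn": "play_rows", "kwargs": {"rows": [[0.0003,-0.001,0.002,0,0,0,0.0],[0.0003,-0.001,0.002,0,0,0,0.0],[0.0003,-0.001,0.002,0,0,0,0.0]]}}

```text
time_s: 15.75
position: [0.4361, 0.1502, 0.1311]
ee_rot: [[-0.972, 0.158, 0.174], [0.155, 0.988, -0.026], [-0.176, 0.002, -0.984]]
ft_force: [-2.4, 4.8, 8.4]
opening: 0.0003
gripper_force: 5.0
```

Request:
{"fn": "play_rows", "kwargs": {"rows": [[0.0004,-0.0005,0.002,0,0,0,0.0],[0.0004,0,0.002,0,0,0,0.0],[0.0004,0,0.002,0,0,0,0.0]]}}

```text
time_s: 16.0
position: [0.4362, 0.1507, 0.125]
ee_rot: [[-0.972, 0.158, 0.175], [0.156, 0.987, -0.024], [-0.176, 0.004, -0.984]]
ft_force: [-2.1, 8.0, 7.3]
opening: 0.0002
gripper_force: 4.9
```

Request:
{"fn": "play_rows", "kwargs": {"rows": [[0.0004,0.001,0.002,0,0,0,0.0],[0.0004,0.001,0.002,0,0,0,0.0],[0.0004,0.001,0.002,0,0,0,0.0]]}}

```text
time_s: 16.25
position: [0.4361, 0.1527, 0.1181]
ee_rot: [[-0.972, 0.157, 0.174], [0.155, 0.988, -0.026], [-0.176, 0.001, -0.984]]
ft_force: [1.6, 2.0, 2.3]
opening: 0.0002
gripper_force: 1.9
```

Request:
{"fn": "play_rows", "kwargs": {"rows": [[0.0004,0,0.002,0,0,0,0.0],[0.0004,0,0.002,0,0,0,0.0],[0.0004,0,0.002,0,0,0,0.0]]}}

```text
time_s: 16.5
position: [0.4354, 0.1523, 0.1114]
ee_rot: [[-0.972, 0.157, 0.172], [0.155, 0.988, -0.027], [-0.174, 0.0, -0.985]]
ft_force: [0.7, 2.3, 1.3]
opening: 0.0001
gripper_force: 1.3
```

Request:
{"fn": "play_rows", "kwargs": {"rows": [[0.0004,0,0.002,0,0,0,0.0],[0.0004,0,0.002,0,0,0,0.0],[0.0004,0,0.002,0,0,0,0.0],[0.0004,0,0.002,0,0,0,0.0]]}}

```text
time_s: 16.83
position: [0.4339, 0.1514, 0.1024]
ee_rot: [[-0.973, 0.157, 0.169], [0.155, 0.988, -0.029], [-0.172, -0.002, -0.985]]
ft_force: [-0.3, -1.1, 2.3]
opening: 0.0002
gripper_force: 0.8
```

Request:
{"fn": "play_rows", "kwargs": {"rows": [[0.0004,0,0.002,0,0,0,0.0],[0.0004,0,0.002,0,0,0,0.0],[0.0004,0,0.002,0,0,0,0.0]]}}

```text
time_s: 17.08
position: [0.4345, 0.1519, 0.097]
ee_rot: [[-0.973, 0.157, 0.171], [0.155, 0.988, -0.028], [-0.173, -0.001, -0.985]]
ft_force: [-0.6, -1.2, 4.2]
opening: 0.0006
gripper_force: 1.7
```

Request:
{"fn": "play_rows", "kwargs": {"rows": [[0.0004,0,0.002,0,0,0,0.0],[0.0004,0,0.002,0,0,0,0.0],[0.0004,0,0.002,0,0,0,0.0]]}}

```text
time_s: 17.33
position: [0.4347, 0.1523, 0.0909]
ee_rot: [[-0.973, 0.157, 0.172], [0.155, 0.988, -0.027], [-0.174, 0.0, -0.985]]
ft_force: [0.5, -0.1, 0.6]
opening: 0.0005
gripper_force: 0.5
```

Request:
{"fn": "play_rows", "kwargs": {"rows": [[0.0004,0,0.002,0,0,0,0.0],[0.0004,0,0.002,0,0,0,0.0],[0.0004,0,0.002,0,0,0,0.0]]}}

```text
time_s: 17.58
position: [0.4342, 0.1523, 0.0845]
ee_rot: [[-0.973, 0.157, 0.171], [0.155, 0.988, -0.027], [-0.173, 0.0, -0.985]]
ft_force: [-0.3, 0.5, -0.9]
opening: 0.0005
gripper_force: 0.0
```

Request:
{"fn": "play_rows", "kwargs": {"rows": [[0.0004,0,0.002,0,0,0,0.0],[0.0004,0,0.0015,0,0,0,0.0],[0,0,0,0,0,0,0.0]]}}

```text
time_s: 17.83
position: [0.4339, 0.1522, 0.0809]
ee_rot: [[-0.973, 0.157, 0.171], [0.155, 0.988, -0.028], [-0.173, -0.0, -0.985]]
ft_force: [-0.4, 0.7, 0.6]
opening: 0.0004
gripper_force: 0.0
```

Push gently until the stop is felt.

Request:
{"fn": "play_rows", "kwargs": {"rows": [[0.0003,0,0.0015,0,0,0,0.0],[0.0003,0,0.0015,0,0,0,0.0],[0,0,0,0,0,0,0.0]]}}

```text
time_s: 18.08
position: [0.4346, 0.1524, 0.0789]
ee_rot: [[-0.972, 0.157, 0.172], [0.155, 0.988, -0.027], [-0.174, 0.0, -0.985]]
ft_force: [-2.4, -0.5, 5.4]
opening: 0.0003
gripper_force: 2.8
```

Request:
{"fn": "play_rows", "kwargs": {"rows": [[0.0002,0,0.001,0,0,0,0.0],[0.0002,0,0.001,0,0,0,0.0],[0,0,0,0,0,0,0.0]]}}

```text
time_s: 18.33
position: [0.4348, 0.1523, 0.0779]
ee_rot: [[-0.972, 0.157, 0.172], [0.155, 0.988, -0.028], [-0.174, -0.0, -0.985]]
ft_force: [-7.0, -1.8, 15.6]
opening: 0.0002
gripper_force: 7.5
```

Request:
{"fn": "play_rows", "kwargs": {"rows": [[0,0,-0.004,0,0,0,0.0],[0,0,-0.012,0,0,0,0.0],[0,0,-0.022,0,0,0,0.0],[0,0,-0.025,0,0,0,0.0],[0,0,-0.025,0,0,0,0.0],[0,0,-0.025,0,0,0,0.0],[0,0,-0.015,0,0,0,0.0],[0,0,0,0,0,0,0.0]]}}

```text
time_s: 19.0
position: [0.4143, 0.1568, 0.2065]
ee_rot: [[-0.971, 0.157, 0.179], [0.155, 0.988, -0.024], [-0.18, 0.004, -0.984]]
ft_force: [2.0, 0.3, -0.4]
opening: 0.0004
gripper_force: 0.0
```

Request:
{"fn": "play_rows", "kwargs": {"rows": [[0,-0.01,0,0,0,0,0.0],[0,-0.02,0,0,0,0,0.0],[0,-0.025,0,0,0,0,0.0],[0,-0.025,0,0,0,0,0.0],[0,-0.025,0,0,0,0,0.0],[0,-0.015,0,0,0,0,0.0],[0,0,0,0,0,0,0.0],[0,0,0,0,0,0,0.0]]}}

```text
time_s: 19.67
position: [0.3923, 0.0363, 0.2006]
ee_rot: [[-0.973, 0.16, 0.169], [0.158, 0.987, -0.028], [-0.171, -0.0, -0.985]]
ft_force: [0.6, 1.5, -0.2]
opening: 0.0003
gripper_force: 0.0
```

```bash
python3 - <<'E'
from h import *
s=r.get_state(); print(s["time_s"],s["position"],s["ft_force"])
for f in("scene","top"):
    c,im,d=snap(f,f+"8"); m,R,t=c; v,u=np.mgrid[0:400,0:640]; px=np.c_[u.ravel(),v.ravel()]; Z=d.ravel().astype(float)
    P=tojig((rays(m,px)*Z[:,None]-t)@R); Q=P[(Z>.13)&(abs(P[:,1])<.012)&(P[:,0]>-.06)&(P[:,0]<.22)&(P[:,2]>.02)&(P[:,2]<.15)]
    print(f,[("%.0f"%(x*1e3),int(np.median(Q[k,2])*1e3),int(Q[k,2].max()*1e3)) for x in np.arange(-.06,.22,.01) if (k:=(Q[:,0]>=x)&(Q[:,0]<x+.01)).any()])
c,im,d=load("top8"); a=cv2.resize(im[185:250,220:340],None,fx=6,fy=4.5,interpolation=cv2.INTER_CUBIC)
c,im,d=load("scene8"); q=proj(c,toworld(.06,0,.03))[0].astype(int); b=cv2.resize(im[q[1]-45:q[1]+45,q[0]-60:q[0]+60],None,fx=6,fy=3.3,interpolation=cv2.INTER_CUBIC)
cv2.imwrite("pics/fin.png",np.vstack([a,b]))
E
```

```text
19.6667 [0.3923 0.0363 0.2006] [ 0.5741  1.5158 -0.2377]
scene [('180', 55, 55)]
top [('-60', 34, 37), ('-50', 34, 42), ('-40', 35, 42), ('-30', 34, 39), ('-20', 34, 37), ('-10', 33, 38), ('0', 74, 79), ('10', 80, 88), ('20', 70, 82), ('30', 35, 76), ('40', 34, 74), ('50', 35, 75), ('60', 71, 75), ('70', 61, 75), ('80', 57, 75), ('90', 48, 56), ('100', 48, 53), ('110', 49, 53), ('120', 50, 54), ('130', 53, 56), ('140', 54, 58), ('150', 56, 58), ('160', 55, 59), ('170', 56, 62), ('180', 56, 60)]
```

View pics/fin.png

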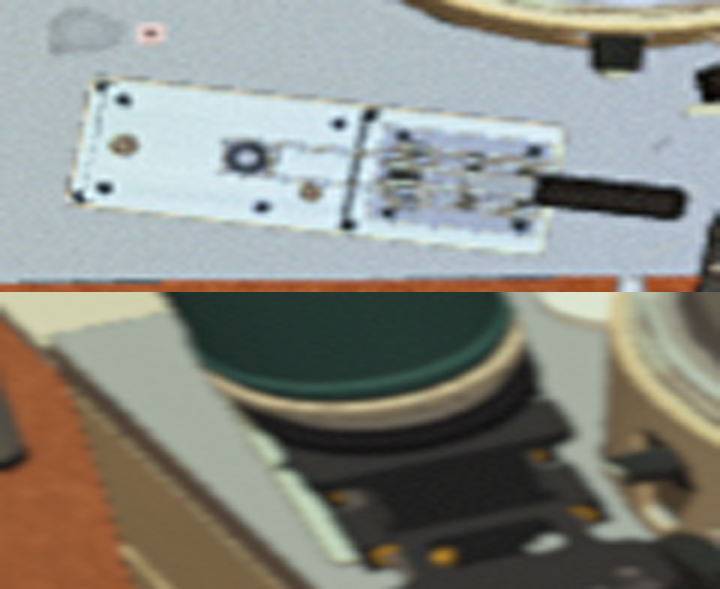

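The top view shows the plate flush at z = 34 mm with both pins through it. The spindle and foot sit on it at jig x = 14 mm, and the handle lies flat at about 57 mm, which is closed. I'm handing it in.

```bash
python3 -c "
from bench import r
print(r.hand_in())"
```

```text
the job is handed in; nothing more can be done
None
```

I handed the job in: the plate lies flush on both pins and the clamp handle is down at its stop with the foot on the plate, as seen in the top view; the foot's force could not be measured and the judge returned no verdict.

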